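Clear the backlight and hold the adapter plate out over it

TASK

First empty the small tray that stands on the backlight: tip its three slot nuts off into the open grey bin, then set the empty tray down upright on the white foam pad. Then slide the aluminium plate along its granite block, without lifting it off, out over the backlight until the black line scribed across the plate lies square along the block's edge, with the hub over the light. So far out the plate would tip, so finish while still holding it there, level and resting on the block, and leave the other things on the bench where they are.

Things in the scene. Friction and masses are not known exactly. Their poses are not given: they have to be found in the camera images.
- block: Grey granite setup block, fixed to the bench, 150 (x) by 280 (y) by 70 mm high. Origin: centre of its underside, on the bench. Its +y axis is the outward direction in which the plate slides, towards the backlight.
- block_edge (a point): Middle of the granite block's outer top edge (block frame: x 0, y +140 mm, z 70 mm); axes as the block's. The plate's line must come to lie along this edge.
- plate: Loose aluminium adapter plate lying flat on the block, 56 wide (x) by 300 long (y) by 12 mm thick, about 0.5 kg (varies by a fifth), its centre of mass within 6 mm of its middle. Origin: centre of its underside. Its +y end points outward, and carries a round bored hub, 54 mm across, that stands 12 mm above the plate. At the start that end overhangs the block's edge by 20 to 75 mm. Slides on the block with friction of about 0.6 (varies by a fifth).
- plate_tail (a point): Point on the plate's centre line 45 mm from its inner (-y) end, half-way up its 12 mm thickness (6 mm above the block's top): a good place to pinch it across its 56 mm width or press on it. Axes as the plate's. There is bare block 30 mm or more on either side.
- plate_line (a point): Middle of the black line scribed straight across the plate's top face (2 mm wide, all across the width and down the sides), 115 mm from its inner end and 185 mm from its outer, hub end. Axes as the plate's.
- plate_hub (a point): Centre of the hub, at the plate's top face, 40 mm from the plate's outer end. Axes as the plate's.
- backlight: Flat square inspection light, fixed, 130 by 130 by 28 mm high, black frame with a white lit face, just off the block's outer edge. Origin: centre of its underside.
- tray: Loose grey plastic tray on the backlight, 110 (x) by 80 (y) mm, 0.14 kg. Floor 3 mm thick, rims 3 mm thick and 14 mm high at +x and at both sides, open at its -x end, where the pieces slide off. An upright grip stands inside the +x end, 10 mm thick (x), 44 mm wide (y), its top 58 mm above the underside. Origin: centre of its underside. Smooth: nuts slide on it at a slope of about 14 to 20 degrees.
- tray_grip (a point): Middle of the tray's upright grip, 14 mm below its top: tray frame x +50, y 0, z 44 mm; axes as the tray's. Pinch it across its 10 mm thickness (along the tray's x) from above.
- tray_lip (a point): Middle of the tray's open edge, on its floor: tray frame x -55, y 0, z 3 mm; axes as the tray's.
- tray_floor (a point): Centre of the tray's floor, on its upper face: tray frame x 0, y 0, z 3 mm; axes as the tray's.
- nut0_mid (a point): Centre of a loose steel slot nut in the tray, 22 by 22 by 14 mm high with a narrower neck on top, 32 g; this point lies 7 mm above its underside.
- nut1_mid (a point): Centre of a loose steel slot nut in the tray, 22 by 22 by 14 mm high with a narrower neck on top, 32 g; this point lies 7 mm above its underside.
- nut2_mid (a point): Centre of a loose steel slot nut in the tray, 22 by 22 by 14 mm high with a narrower neck on top, 32 g; this point lies 7 mm above its underside.
- bin: Open-topped grey plastic bin, fixed, 130 (x) by 150 (y) by 60 mm high, walls and floor 3 mm. Origin: centre of its underside, on the bench.
- pad: White foam pad, fixed flat on the bench, 140 (x) by 110 (y) by 12 mm thick. Origin: centre of its underside, on the bench. The pad and the bin swap places from start to start.
- lens: Bystander: black lens barrel standing upright, 48 mm across and 60 mm tall. Origin: centre of its underside.
- gauge_case: Bystander: wooden gauge-block case, 60 by 90 by 28 mm. Origin: centre of its underside.
- ring_gauge: Bystander: steel ring gauge lying flat, 60 mm across, 18 mm high. Origin: centre of its underside.
- driver: Bystander: black-handled screwdriver, 190 mm long, lying on the bench. Origin: on the bench under it.
- spray: Bystander: white plastic bottle, 56 mm across, 150 mm tall. Origin: centre of its underside.
- setup_123: Bystander: drilled steel setup block, 50 by 75 by 25 mm. Origin: centre of its underside.
- spanner: Bystander: steel spanner, 150 mm long, lying on the bench. Origin: on the bench under it.
Not all that is in view belongs to the job. What is shaped like the part that bears nut0_mid but blue is not meant.

How it is judged:
By the outcome, as a careful person would: the job done as asked, in the order asked, and still so for the second after the job is handed in, while the arm keeps its last pose, push and grip.
It also fails if it takes over 67 s, if anything falls off the work surface, if the arm or the gripper's body presses on something with over 40 N, if the wrist force passes 120 N, or if a joint passes its speed limit or range.

ROBOT

A 7-joint arm with a two-finger parallel gripper is mounted at the origin on the work surface. World frame = base frame: x ahead of the robot, y to its left, z up, the work surface at z = 0. Lengths are in m, angles in degrees, forces in N, time in s.
With the tool pointing down it reaches from about 0.4 to 0.85 m from the base axis. Payload 10.4 kg.
Tool frame: the origin (TCP) lies midway between the tips of the shut fingers; the grasp point (between the pads) lies 19 mm behind it (arm.grip_point_offset is the distance from the TCP to the grasp point, in m); z points along the fingers, y is the direction in which the jaws open and shut (so a half turn about z gives the same grasp; the last joint's range is limited). The gripper opens to 87 mm and grips with 3 to 60 N. Pads are 19 mm wide; open, the fingers measure 117 mm over their backs; the gripper's body (75 mm by 190 mm) begins 51 mm behind the grasp point.
Start: joints at [66.142, 19.034, -3.707, 83.658, 1.238, 77.344, -5.071], TCP at [0.24, -0.577, 0.223] pointing down, gripper open.
Joint ranges: [-148.97, 148.97], [-28.65, 121.19], [-84.17, 76.75], [9.2, 138.47], [-72.65, 252.65], [3.7, 117.97], [-149.18, 149.18]. Speed limits (degrees/s): [127.2, 127.2, 159.86, 159.86, 180, 180, 180].

INTERFACE

Orientations are given as a 3x3 rotation matrix whose columns are the frame's x, y, z axes.
In Python, from station import arm gives the robot as it stands. The module is installed in compiled form; this text tells all that it offers.
- The arm moves only by the tool apply_moves, never from a script. Its argument "motion" is text: rows parted by semicolons, each of 5 numbers parted by spaces: the shift along the tool's x, y, z in units of 30 mm (1.0 is 30 mm), then the turn about the tool's z in units of 6 degrees (1.0 is 6 degrees), then the opening in per cent of the stroke, from 0 (shut) to 100 (fully open). In form: x y z twist fingers; .... A call has 1 to 8 rows; each row is the pose to reach, as a shift and turn from the pose measured when the call began, along the tool's axes at that moment; what a row does not reach only later rows make up. A row lasts 1/8 s, in which the tool goes at most 62.5 mm and 10.7 degrees, less where a joint would pass 70% of its speed; a pose out of reach is approached as far as the arm can. A call with a gripper value outside its range is refused whole. The fingers move at their own pace and stop on an object; "newtons" is the grip in N (left out, the last holds). Time passes only in rows, so rows that repeat a pose let the fingers close. It gives the time, the measured TCP pose, the force and the opening at its end, in the units of the state.
- arm.get_state(): the state, without advancing time (a new reading comes with each control period).
- arm.snapshot(name): name is "side" or "top"; returns the picture (420x560x3 uint8, red, green, blue); there is no depth.
- arm.camera_model(name): a dict with "camera_matrix" (3x3 intrinsics, pixels), "dist_coeffs" ([k1, k2, p1, p2, k3] as OpenCV has them; the pictures are not rectified), "camera_from_world" (4x4, takes a point from world to camera coordinates). Camera axes: x right, y down, z forward; pixel columns grow to the right and rows downward; lengths in m; the calibration is good to about 2 mm. A picture is of the moment at which its call begins. camera_model takes no time and is no camera call.
- arm.job_done(): hands the job in, once; it reports no verdict.
The state is a dict: "t": time; "joint_positions": joint angles; "joint_vel": joint speeds; "joint_torque": joint torques, N m; "eef_pos": TCP position; "tcp_rot": TCP orientation; "wrist_force": force on the tool from outside, world axes, zero at the start; "wrist_torque": the same for the moment, N m; "gripper_width": finger opening in m.
Only numpy, scipy, OpenCV 4.12 (cv2) and the standard library are available. Lean on these libraries where they do the work, as an engineer would, in place of code of your own. Each camera call takes 0.05 s, during which the arm holds its last target.

## Working session

There is one attempt and no reset: what is moved stays moved. The work goes in short steps, Python scripts to look and compute and a tool call to move; the robot and the scene stay as the last step left them, time stands still between calls to the robot, and variables do not carry over. Pictures are saved under pics/ and viewed, and the job is handed in when it is done.

Besides the shell and the picture viewer there is one more tool, called after "Emit:" by a JSON object that holds its "op" and its "data", one argument or row to a line. apply_moves: Moves the arm, as the interface text tells. Its arguments: {"type":"object","properties":{"motion":{"type":"string"},"newtons":{"type":"number"}},"required":["motion"]}

```bash
mkdir -p pics; python3 - <<'E'
from station import arm
import cv2, numpy as np
s=arm.get_state();print(s)
for n in("side","top"):
    im=arm.snapshot(n);cv2.imwrite(f"pics/{n}0.png",im[:,:,::-1]);np.save(f"pics/{n}0.npy",im)
    print(arm.camera_model(n))
E
```

```text
{'t': 0.0, 'joint_positions': array([66.14227655, 19.06893508, -3.7087571 , 83.70607756,  1.23819498,
       77.34338166, -5.06848671]), 'joint_vel': array([ 0.01458056, -0.03060023,  0.0106077 , -0.06646673,  0.01713338,
        0.00982788,  0.05204001]), 'joint_torque': array([ 5.11033995e-04, -6.23259044e+01,  2.50446709e-02, -3.89908326e+01,
       -6.13119593e-02,  3.98093252e-02,  1.73330241e-04]), 'eef_pos': array([ 0.23966915, -0.57680053,  0.22178655]), 'tcp_rot': array([[ 9.23424705e-01,  3.83779195e-01, -5.85816231e-04],
       [ 3.83779636e-01, -9.23423877e-01,  1.23866669e-03],
       [-6.55821910e-05, -1.36863976e-03, -9.99999061e-01]]), 'wrist_force': array([ 0.47923238, -0.98679322, -0.21113376]), 'wrist_torque': array([0.00450613, 0.00030257, 0.00880489]), 'gripper_width': 0.08722527624054315}
{'camera_matrix': array([[477.58737028,   0.        , 272.45356326],
       [  0.        , 477.58737028, 207.40737914],
       [  0.        ,   0.        ,   1.        ]]), 'dist_coeffs': array([-0.00490414,  0.        ,  0.        ,  0.        ,  0.        ]), 'camera_from_world': array([[-0.9414375 , -0.33704947,  0.00964796,  0.53716013],
       [-0.22759047,  0.61406705, -0.75572762,  0.19325079],
       [ 0.2487931 , -0.71366611, -0.654815  ,  0.84150483],
       [ 0.        ,  0.        ,  0.        ,  1.        ]])}
{'camera_matrix': array([[379.03667198,   0.        , 281.30820196],
       [  0.        , 379.03667198, 204.70852027],
       [  0.        ,   0.        ,   1.        ]]), 'dist_coeffs': array([-0.04615768,  0.        ,  0.        ,  0.        ,  0.        ]), 'camera_from_world': array([[ 0.02914398, -0.99957078, -0.00298042, -0.00442139],
       [-0.99361287, -0.02864482, -0.10914644,  0.55359413],
       [ 0.10901422,  0.00614235, -0.99402121,  0.76598981],
       [ 0.        ,  0.        ,  0.        ,  1.        ]])}
```

View pics/top0.png

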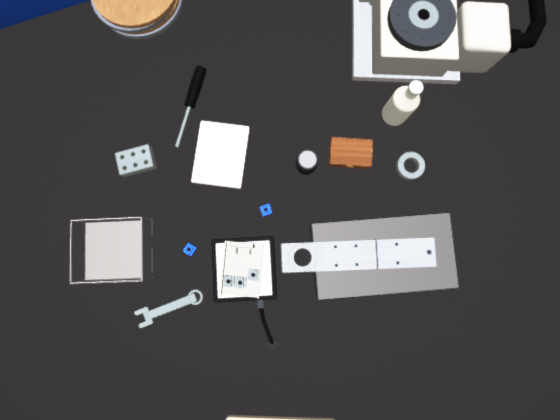

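View pics/side0.png

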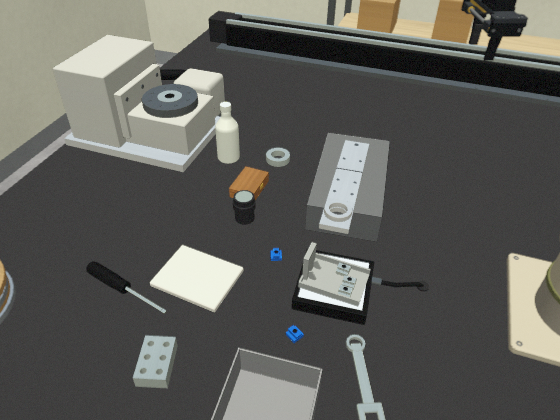

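```bash
python3 - <<'E'
import cv2,numpy as np
t=cv2.imread("pics/top0.png");s=cv2.imread("pics/side0.png")
a=cv2.resize(t[225:315,180:300],(800,600),interpolation=cv2.INTER_CUBIC);cv2.imwrite("pics/ct.png",a)
b=cv2.resize(s[235:325,280:400],(800,600),interpolation=cv2.INTER_CUBIC);cv2.imwrite("pics/cs.png",b)
c=cv2.resize(t[200:310,270:470],(800,440),interpolation=cv2.INTER_CUBIC);cv2.imwrite("pics/cp.png",c)
E
```

```text
(no output)
```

View pics/ct.png

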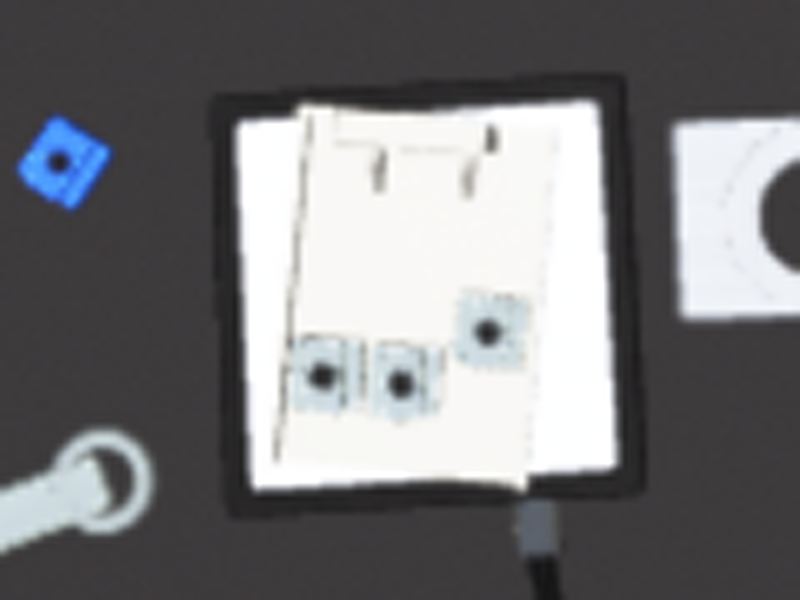

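View pics/cs.png

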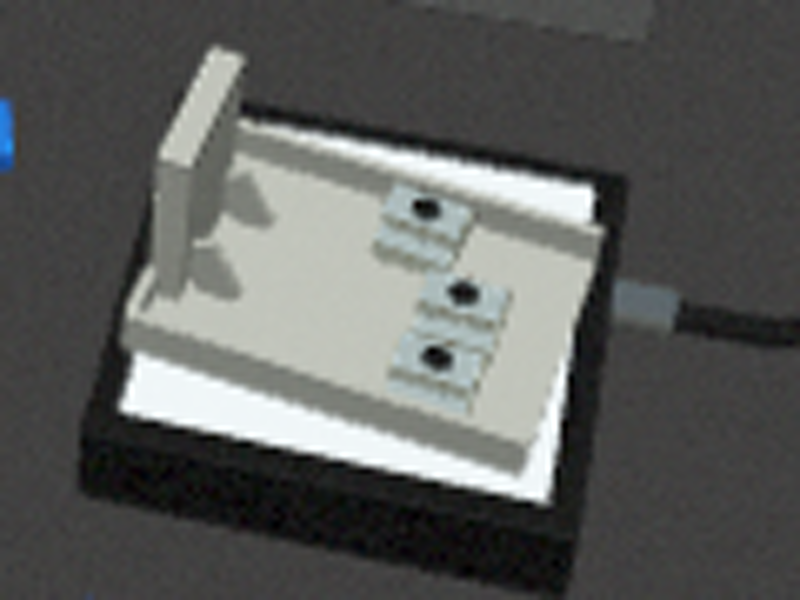

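View pics/cp.png

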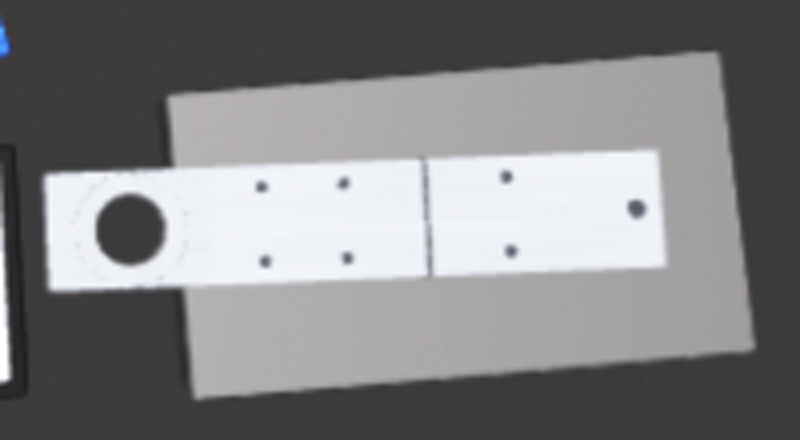

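```bash
cat > h.py <<'E'
import numpy as np, cv2, json
from station import arm
from scipy.optimize import least_squares
CM={n:arm.camera_model(n) for n in("side","top")}
def proj(n,P):
    c=CM[n];T=c["camera_from_world"]
    p,_=cv2.projectPoints(np.asarray(P,float).reshape(-1,3),cv2.Rodrigues(T[:3,:3])[0],T[:3,3],c["camera_matrix"],c["dist_coeffs"])
    return p[:,0]
def back(n,uv,z):
    c=CM[n];T=c["camera_from_world"];R=T[:3,:3]
    q=cv2.undistortPoints(np.asarray(uv,float).reshape(-1,1,2),c["camera_matrix"],c["dist_coeffs"])[:,0]
    d=np.c_[q,np.ones(len(q))]@R; o=-R.T@T[:3,3]
    return o+d*((z-o[2])/d[:,2])[:,None]
def fit(obs,x0,z0):
    # obs: list (cam,(u,v),(x,y,z) local); pose x,y,yawdeg
    def W(p,L):
        a=np.radians(p[2]);c,s=np.cos(a),np.sin(a);L=np.asarray(L,float)
        return np.c_[p[0]+c*L[:,0]-s*L[:,1],p[1]+s*L[:,0]+c*L[:,1],z0+L[:,2]]
    def r(p):
        return np.concatenate([(proj(n,W([p[0]/1000,p[1]/1000,p[2]],[l]))[0]-uv) for n,uv,l in obs])
    s=least_squares(r,[x0[0]*1000,x0[1]*1000,x0[2]],loss="soft_l1")
    return s.x, s.fun.reshape(-1,2).round(1) if False else r(s.x).reshape(-1,2).round(1)
E
cat > m1.py <<'E'
from h import *
S=lambda u,v:(280+u/6.667-.5,235+v/6.667-.5)
T=lambda u,v:(180+u/6.667-.5,225+v/6.667-.5)
obs=[("side",S(525,440),(-.055,.04,.014)),("side",S(605,228),(-.055,-.04,.014)),("side",S(127,320),(.055,.04,.014)),
("side",S(212,46),(.055,-.022,.058)),("side",S(245,57),(.045,-.022,.058)),("side",S(188,167),(.045,.022,.058)),("side",S(158,157),(.055,.022,.058)),
("top",T(275,465),(-.055,.04,.014)),("top",T(525,490),(-.055,-.04,.014)),("top",T(305,105),(.055,.04,.014))]
p,r=fit(obs,(.4,.05,0),.028);print("tray",p);print(r.tolist())
C=lambda u,v:(270+u/4-.5,200+v/4-.5)
k=[(167,95),(718,52),(755,350),(193,398)]
# block top corners: left-top = (+75,+140)
obs=[("top",C(*q),l) for q,l in zip(k,[(.075,.14,.07),(.075,-.14,.07),(-.075,-.14,.07),(-.075,.14,.07)])]
p,r=fit(obs,(.42,-.3,0),0);print("block",p);print(r.tolist())
k=[(43,174),(656,150),(665,267),(48,291),(424,157),(431,275)]
obs=[("top",C(*q),l) for q,l in zip(k,[(.028,.15,.012),(.028,-.15,.012),(-.028,-.15,.012),(-.028,.15,.012),(.028,-.035,.012),(-.028,-.035,.012)])]
p,r=fit(obs,(.42,-.3,0),.07);print("plate",p);print(r.tolist())
for n,uv,z in [("bin tl",(70.5,220),.06),("bin tr",(152,219),.06),("bin br",(152,283),.06),("bin bl",(70.5,283),.06),
 ("floor",(86,222),.003),("floor",(142,220),.003),("floor",(142,279),.003),("floor",(86,281),.003),
 ("pad",(200,121.5),.012),("pad",(249.5,127),.012),("pad",(243,187),.012),("pad",(192.5,182),.012)]:
    print(n,back("top",uv,z).round(4))
E
python3 m1.py
python3 - <<'E'
import cv2
t=cv2.imread("pics/top0.png")
cv2.imwrite("pics/cb.png",cv2.resize(t[110:300,60:260],(800,760),interpolation=cv2.INTER_CUBIC)[:600])
cv2.imwrite("pics/cb2.png",cv2.resize(t[205:295,60:180],(800,600),interpolation=cv2.INTER_CUBIC))
E
```

```text
tray [420.08862939  89.72788286  -2.34531009]
[[1.2, 0.5], [0.1, -0.3], [-0.1, -0.6], [-0.1, -0.2], [0.3, -0.3], [0.9, -0.1], [-0.1, -0.2], [-1.5, -0.3], [0.3, -1.1], [-1.4, -0.6]]
block [ 454.95604192 -195.39587964    6.13350885]
[[-0.5, -0.4], [0.5, -0.7], [0.4, 0.4], [-0.4, 0.5]]
plate [ 454.99101264 -140.78142895    3.78104535]
[[0.2, -0.0], [0.1, -0.0], [-0.0, -0.4], [0.0, -0.2], [-0.2, 0.6], [-0.2, 0.1]]
bin tl [[0.5063 0.4418 0.06  ]]
bin tr [[0.5136 0.2726 0.06  ]]
bin br [[0.3858 0.2646 0.06  ]]
bin bl [[0.3795 0.4311 0.06  ]]
floor [[0.506  0.4389 0.003 ]]
floor [[0.5142 0.3144 0.003 ]]
floor [[0.3875 0.3061 0.003 ]]
floor [[0.3786 0.4287 0.003 ]]
pad [[0.7356 0.1971 0.012 ]]
pad [[0.7257 0.0869 0.012 ]]
pad [[0.5916 0.0957 0.012 ]]
pad [[0.5995 0.2059 0.012 ]]
```

View pics/cb.png

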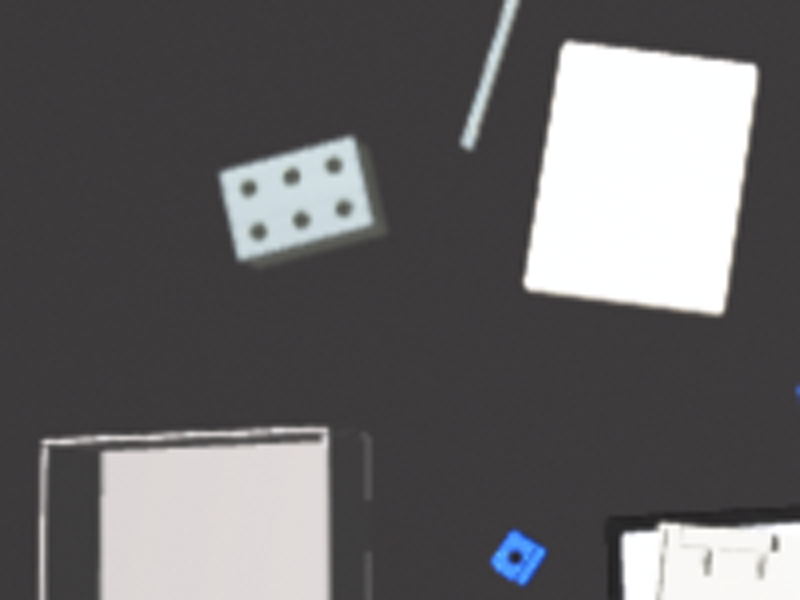

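View pics/cb2.png

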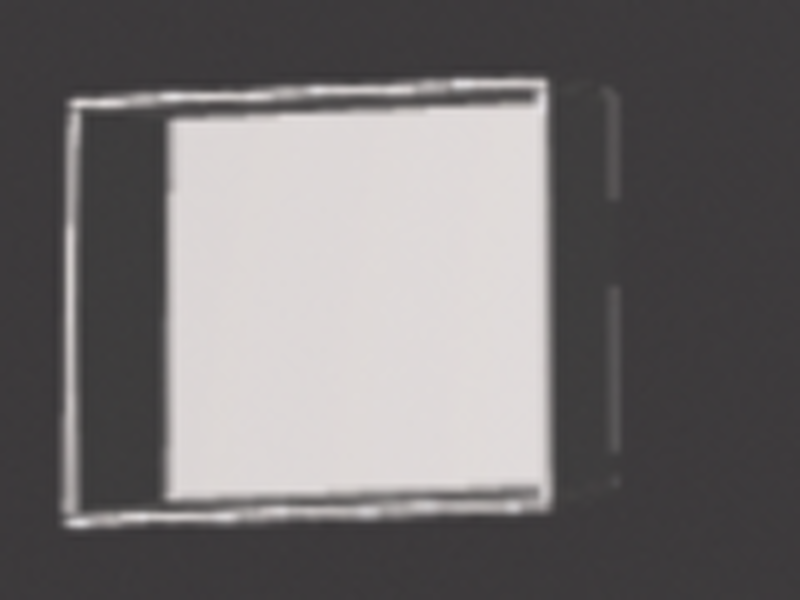

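Emit:
{"op": "apply_moves", "data": {
  "motion": "2 -2.2 0 0.5 100;4 -4.4 0 1 100;6 -6.6 0 1.6 100;8 -8.9 0 2.1 100;10 -11.2 0 2.6 100;12 -13.4 0 3.2 100;14 -15.7 0.3 3.7 100;15.6 -17.5 0.6 4.15 100",
  "newtons": 40
}}

```text
t: 1.1
eef_pos: [0.4045, -0.1032, 0.2164]
tcp_rot: [[0.999, -0.043, -0.0], [-0.043, -0.999, 0.001], [-0.0, -0.001, -1.0]]
wrist_force: [0.7, -0.2, 0.5]
gripper_width: 0.0867
```

Emit:
{"op": "apply_moves", "data": {
  "motion": "0 0 0 0 100"
}}

```text
t: 1.23
eef_pos: [0.4053, -0.0989, 0.2163]
tcp_rot: [[0.999, -0.036, -0.0], [-0.036, -0.999, 0.001], [-0.0, -0.001, -1.0]]
wrist_force: [0.3, -1.1, -0.9]
gripper_width: 0.087
```

Emit:
{"op": "apply_moves", "data": {
  "motion": "0.5 -2 0.5 0 100;1 -4 1.2 0 100;1.6 -6 2 0 100;1.93 -6.29 2.8 0 100;1.93 -6.29 2.8 0 100"
}}

```text
t: 1.85
eef_pos: [0.4689, 0.0885, 0.1303]
tcp_rot: [[0.999, -0.034, -0.004], [-0.034, -0.999, 0.002], [-0.004, -0.002, -1.0]]
wrist_force: [-0.4, -0.9, 0.2]
gripper_width: 0.0866
```

```bash
python3 - <<'E'
from station import arm
import cv2
print(arm.get_state()["eef_pos"])
a=arm.snapshot("side")[:,:,::-1];b=arm.snapshot("top")[:,:,::-1]
cv2.imwrite("pics/a1.png",cv2.resize(a[180:330,260:460],(800,600)))
E
```

```text
[0.46893294 0.08845612 0.13029803]
```

View pics/a1.png

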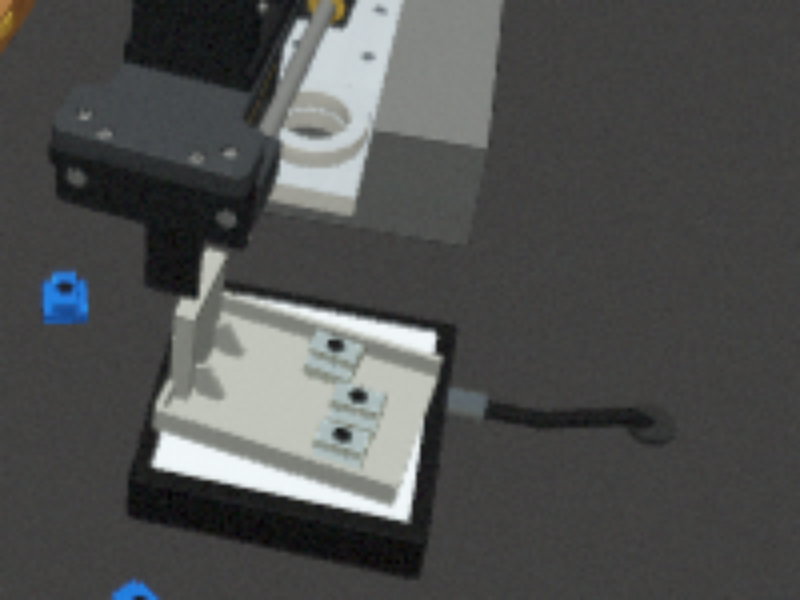

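The gripper sits above the tray's upright grip (crop about (200,300)), with the jaws across its width. The three grey nuts are in the tray and the two blue ones are decoys outside it. I pinch across the width so the tray can swing about the pad axis.

Emit:
{"op": "apply_moves", "data": {
  "motion": "0 0 1 0 100;0 0 2 0 100;0 0 2.58 0 100;0 0 2.58 0 40;0 0 2.58 0 40;0 0 2.58 0 40;0 0 2.58 0 40",
  "newtons": 60
}}

```text
t: 2.82
eef_pos: [0.4701, 0.0867, 0.0555]
tcp_rot: [[0.999, -0.037, -0.0], [-0.037, -0.999, 0.001], [-0.0, -0.001, -1.0]]
wrist_force: [-1.0, 0.2, -0.2]
gripper_width: 0.0549
```

Emit:
{"op": "apply_moves", "data": {
  "motion": "0 0 0 0 20;0 0 0 0 20;0 0 0 0 20;0 0 0 0 20"
}}

```text
t: 3.32
eef_pos: [0.4703, 0.0868, 0.0557]
tcp_rot: [[0.999, -0.037, 0.0], [-0.037, -0.999, 0.0], [0.0, -0.0, -1.0]]
wrist_force: [-0.4, -1.6, 6.2]
gripper_width: 0.0436
```

Gripped at 44 mm. I'll lift 6 mm as a test.

Emit:
{"op": "apply_moves", "data": {
  "motion": "0 0 -0.1 0 0;0 0 -0.2 0 0;0 0 -0.2 0 0"
}}

```text
t: 3.7
eef_pos: [0.4703, 0.0867, 0.0618]
tcp_rot: [[0.999, -0.037, 0.0], [-0.037, -0.999, 0.0], [0.0, -0.0, -1.0]]
wrist_force: [0.3, 0.1, -2.4]
gripper_width: 0.0434
```

```bash
python3 - <<'E'
from station import arm
import cv2
s=arm.get_state();print(s["eef_pos"],s["wrist_force"],s["wrist_torque"])
a=arm.snapshot("side")[:,:,::-1]
cv2.imwrite("pics/a2.png",cv2.resize(a[210:330,260:420],(800,600)))
E
```

```text
[0.47026388 0.08674231 0.06182783] [ 0.32963965  0.05725305 -2.40681969] [ 0.0256198  -0.09083174 -0.04360746]
```

View pics/a2.png

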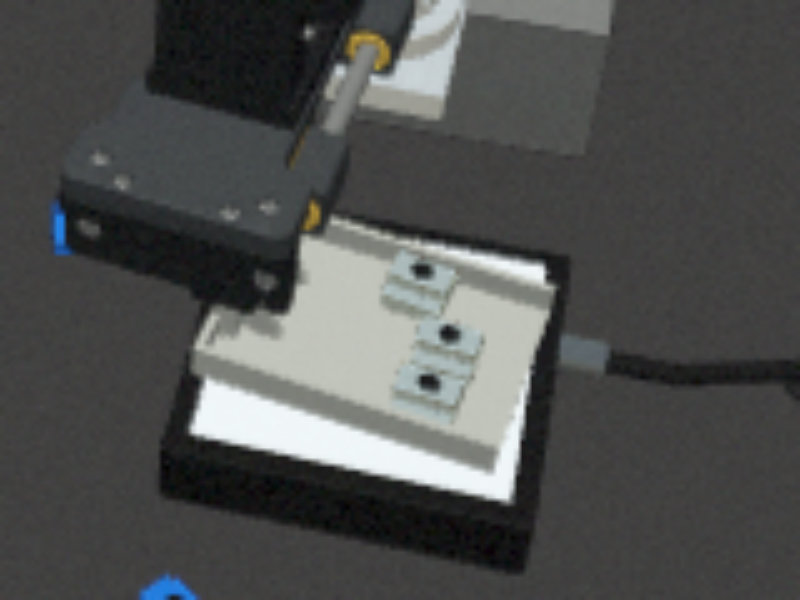

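Emit:
{"op": "apply_moves", "data": {
  "motion": "0 0 -0.2 0 0;0 0 -0.6 0 0;0 -0.2 -1.2 0 0;0.1 -0.5 -1.9 0 0;0.2 -1 -2.6 0 0;0.2 -1.6 -3.2 0 0;0.3 -2.3 -3.6 0 0;0.4 -3 -3.6 0 0"
}}

```text
t: 4.75
eef_pos: [0.4862, 0.1776, 0.1722]
tcp_rot: [[0.999, -0.037, 0.003], [-0.037, -0.999, 0.001], [0.003, -0.001, -1.0]]
wrist_force: [0.7, -0.4, -2.0]
gripper_width: 0.0434
```

Emit:
{"op": "apply_moves", "data": {
  "motion": "0.1 -0.8 0 0 0;0.2 -1.7 0 0 0;0.3 -2.6 0 0 0;0.3 -3.5 0 0 0;0.4 -4.3 0 0 0;0.4 -5 0 0 0;0.4 -5.6 0 0 0;0.4 -6 0 0 0"
}}

```text
t: 5.75
eef_pos: [0.5046, 0.3583, 0.1736]
tcp_rot: [[0.999, -0.036, 0.004], [-0.036, -0.999, 0.002], [0.003, -0.002, -1.0]]
wrist_force: [0.1, -1.0, -1.8]
gripper_width: 0.0433
```

Emit:
{"op": "apply_moves", "data": {
  "motion": "0 0 0 0 0;0 0 0 0 0"
}}

```text
t: 6.0
eef_pos: [0.5048, 0.3578, 0.174]
tcp_rot: [[0.999, -0.036, 0.004], [-0.036, -0.999, 0.002], [0.004, -0.002, -1.0]]
wrist_force: [-0.2, -0.5, -2.9]
gripper_width: 0.0432
```

```bash
cat > look.py <<'E'
import sys,cv2
from station import arm
tag=sys.argv[1]
s=arm.get_state();print(s["t"],s["eef_pos"].round(4),s["wrist_force"].round(2),s["wrist_torque"].round(3),s["gripper_width"].round(4),s["joint_positions"].round(1))
for a in sys.argv[2:]:
    n,x0,x1,y0,y1=a.split(",");x0,x1,y0,y1=map(int,(x0,x1,y0,y1))
    im=arm.snapshot(n)[:,:,::-1];cv2.imwrite(f"pics/{tag}_{n}_full.png",im)
    k=min(800/(x1-x0),600/(y1-y0));cv2.imwrite(f"pics/{tag}_{n}.png",cv2.resize(im[y0:y1,x0:x1],None,fx=k,fy=k,interpolation=cv2.INTER_CUBIC))
E
python3 look.py b1 side,100,400,200,420 top,40,260,150,315
```

```text
Traceback (most recent call last):
  File "look.py", line 4, in <module>
    s=arm.get_state();print(s["t"],s["eef_pos"].round(4),s["wrist_force"].round(2),s["wrist_torque"].round(3),s["gripper_width"].round(4),s["joint_positions"].round(1))
                                                                                                              ^^^^^^^^^^^^^^^^^^^^^^^^
AttributeError: 'float' object has no attribute 'round'
```

```bash
sed -i 's/s\["gripper_width"\].round(4)/round(s["gripper_width"],4)/' look.py
python3 look.py b1 side,100,400,200,420 top,40,260,150,315
```

```text
6.0 [0.5048 0.3578 0.174 ] [-0.22 -0.46 -2.86] [ 0.044 -0.055  0.047] 0.0432 [  -4.1   26.8  -47.1   86.7   20.1   75.  -145.4]
```

View pics/b1_side.png

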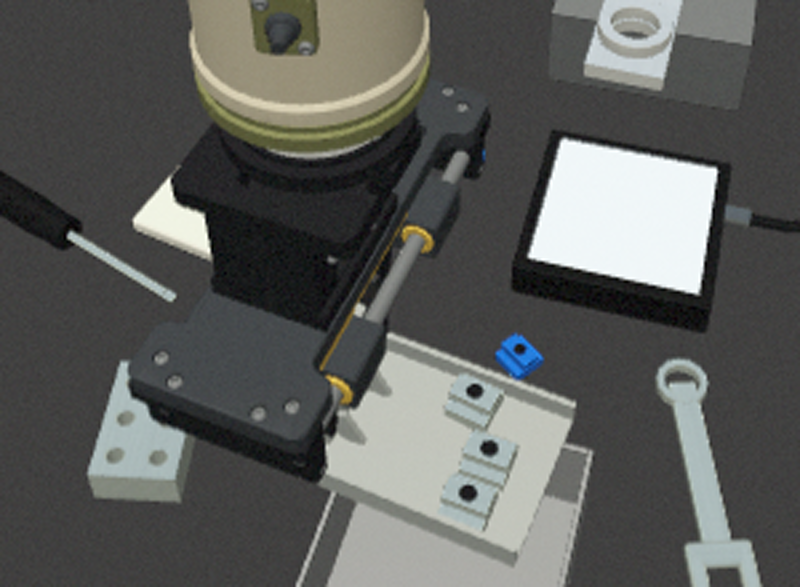

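View pics/b1_top.png

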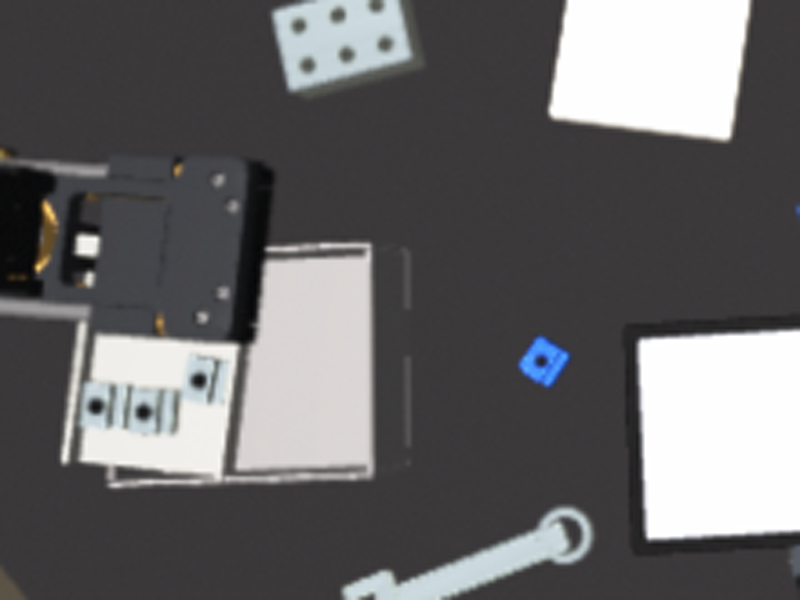

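The nuts are still in the level tray, which is over the bin. I'll ease the grip so the tray swings open end down.

Emit:
{"op": "apply_moves", "data": {
  "motion": "0 0 0 0 0;0 0 0 0 0",
  "newtons": 10
}}

```text
t: 6.35
eef_pos: [0.5053, 0.357, 0.1738]
tcp_rot: [[0.999, -0.038, 0.004], [-0.038, -0.999, 0.001], [0.004, -0.001, -1.0]]
wrist_force: [0.6, -0.5, -1.3]
gripper_width: 0.0439
```

Emit:
{"op": "apply_moves", "data": {
  "motion": "0 0 0 0 0;0 0 0 0 0",
  "newtons": 6
}}

```text
t: 6.6
eef_pos: [0.5053, 0.3569, 0.1739]
tcp_rot: [[0.999, -0.038, 0.004], [-0.038, -0.999, 0.001], [0.004, -0.001, -1.0]]
wrist_force: [0.2, 0.2, -1.8]
gripper_width: 0.0439
```

```bash
python3 look.py b2 side,100,400,200,420
```

```text
6.6 [0.5053 0.3569 0.1739] [ 0.2   0.16 -1.8 ] [0.064 0.053 0.001] 0.0439 [  -4.    26.8  -47.1   86.7   20.1   75.  -145.4]
```

View pics/b2_side.png

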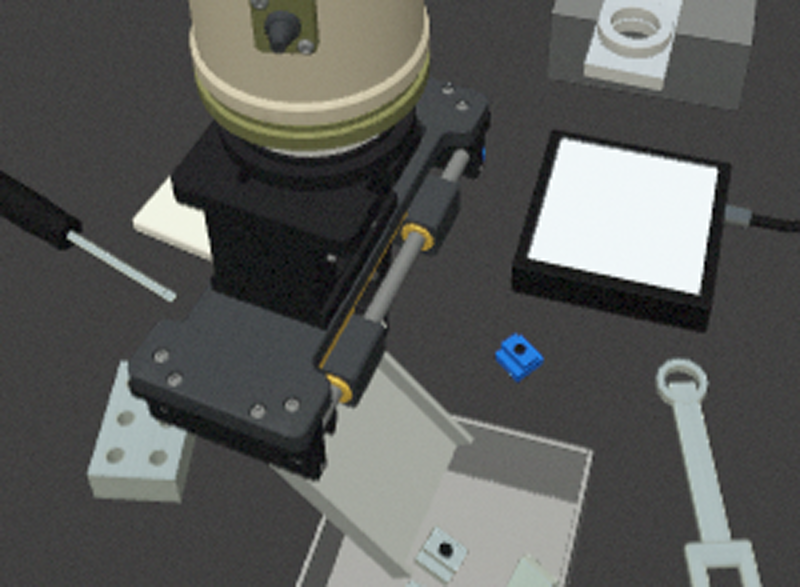

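Emit:
{"op": "apply_moves", "data": {
  "motion": "0 0 0 0 0;0 0 0 0 0;0 0 0 0 0",
  "newtons": 20
}}

```text
t: 7.02
eef_pos: [0.5053, 0.357, 0.1739]
tcp_rot: [[0.999, -0.038, 0.004], [-0.038, -0.999, 0.001], [0.004, -0.001, -1.0]]
wrist_force: [-0.2, 0.6, -1.2]
gripper_width: 0.0436
```

Emit:
{"op": "apply_moves", "data": {
  "motion": "0 0 -0.5 0 0;0 0.5 -1 0 0;0 1.2 -1.5 0 0;0.3 2 -1.5 0 0;0.7 3 -1.5 0 0;1.2 4 -1.5 0 0;1.8 5 -1.5 0 0;1.8 5 -1.5 0 0"
}}

```text
t: 8.02
eef_pos: [0.5553, 0.2006, 0.2198]
tcp_rot: [[0.999, -0.044, 0.006], [-0.044, -0.999, -0.0], [0.006, 0.0, -1.0]]
wrist_force: [-0.4, -0.0, -0.9]
gripper_width: 0.0437
```

```bash
python3 look.py b3 side,100,400,150,420 top,40,280,110,290
```

```text
8.025 [0.5553 0.2006 0.2198] [-0.37 -0.04 -0.86] [ 0.041  0.04  -0.025] 0.0437 [  12.1   20.3  -45.7   87.8   14.9   77.8 -127.5]
```

View pics/b3_side.png

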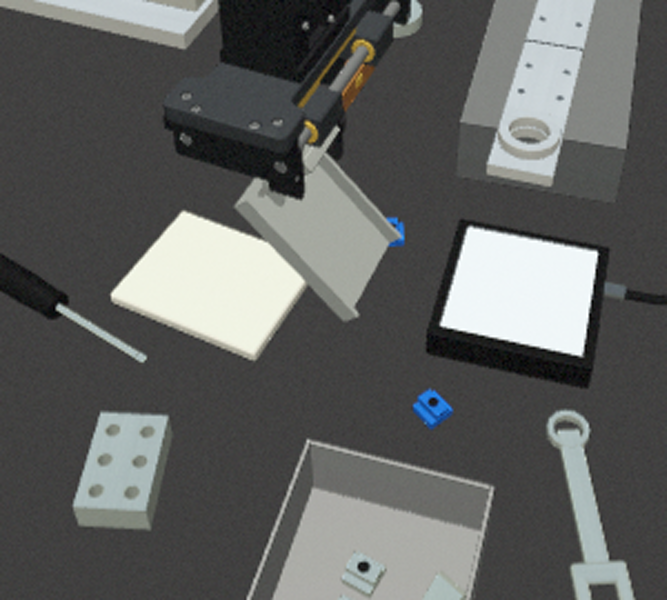

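View pics/b3_top.png

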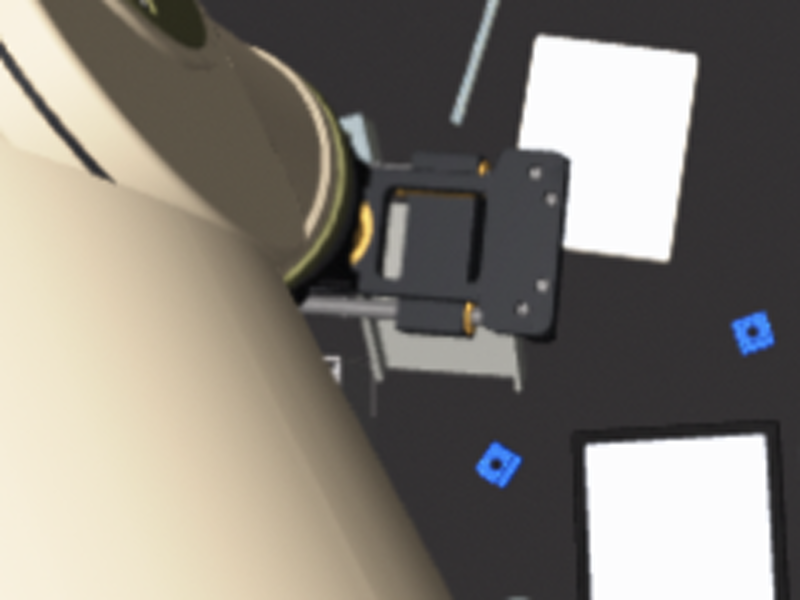

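```bash
cat > tilt.py <<'E'
from h import *
import sys
def W(L,th,yaw,tcp):
    L=np.array(L,float)-[.05,0,.0467]
    t=np.radians(-th) # lip down: rotate about tray y
    # x-z: lip (-x) goes down: ccw in x-z
    t=np.radians(th);x=L[0]*np.cos(t)-L[2]*np.sin(t);z=L[0]*np.sin(t)+L[2]*np.cos(t)
    a=np.radians(yaw);return np.array([tcp[0]+x*np.cos(a)-L[1]*np.sin(a),tcp[1]+x*np.sin(a)+L[1]*np.cos(a),tcp[2]+.019+z])
if __name__=="__main__":
    tcp=[.5553,.2006,.2198];k=2.222
    obs=[((100+353/k,150+319/k),(-.055,.04,0)),((100+400/k,150+238/k),(-.055,-.04,.014)),((100+345/k,150+295/k),(-.055,.037,.003)),((100+236/k,150+205/k),(.055,.04,.014))]
    for th in range(30,66,5):
        print(th,[ (proj("side",[W(l,th,-2.5,tcp)])[0]-uv).round(1).tolist() for uv,l in obs], W((-.055,0,0),th,-2.5,tcp).round(3))
E
python3 tilt.py
```

```text
30 [[10.6, -2.8], [13.4, -7.5], [15.9, 5.7], [5.8, -0.9]] [0.488 0.204 0.146]
35 [[5.3, -2.1], [8.8, -6.0], [10.8, 6.5], [4.3, -2.3]] [0.496 0.203 0.14 ]
40 [[-0.2, -1.8], [4.1, -5.0], [5.4, 6.9], [2.9, -3.7]] [0.505 0.203 0.136]
45 [[-5.8, -2.0], [-0.9, -4.3], [-0.1, 6.9], [1.7, -5.2]] [0.514 0.202 0.132]
50 [[-11.6, -2.6], [-6.0, -4.1], [-5.8, 6.4], [0.5, -6.7]] [0.524 0.202 0.128]
55 [[-17.5, -3.5], [-11.2, -4.2], [-11.6, 5.6], [-0.5, -8.3]] [0.533 0.202 0.126]
60 [[-23.4, -4.9], [-16.5, -4.7], [-17.4, 4.4], [-1.4, -9.9]] [0.543 0.201 0.125]
65 [[-29.3, -6.6], [-21.9, -5.6], [-23.3, 2.8], [-2.1, -11.5]] [0.553 0.201 0.124]
```

Emit:
{"op": "apply_moves", "data": {
  "motion": "0.5 0.25 0.2 0 0;1.2 0.6 0.6 0.1 0;2 1 1.2 0.2 0;2.8 1.35 1.8 0.25 0;3.4 1.65 2.33 0.25 0;3.4 1.65 2.33 0.25 0"
}}

```text
t: 8.88
eef_pos: [0.6543, 0.1497, 0.1481]
tcp_rot: [[0.998, -0.066, 0.002], [-0.066, -0.998, 0.001], [0.002, -0.001, -1.0]]
wrist_force: [-0.6, 0.1, -0.5]
gripper_width: 0.0439
```

Emit:
{"op": "apply_moves", "data": {
  "motion": "0 0 0 0 0"
}}

```text
t: 9.0
eef_pos: [0.654, 0.1508, 0.1487]
tcp_rot: [[0.998, -0.065, 0.003], [-0.065, -0.998, 0.002], [0.002, -0.002, -1.0]]
wrist_force: [-0.6, 0.2, -1.6]
gripper_width: 0.0438
```

```bash
python3 look.py b4 side,120,360,170,350
```

```text
9.0 [0.654  0.1508 0.1487] [-0.55  0.18 -1.62] [-0.     0.071  0.02 ] 0.0438 [  11.2   33.   -40.7   79.7   21.5   75.  -124.1]
```

View pics/b4_side.png

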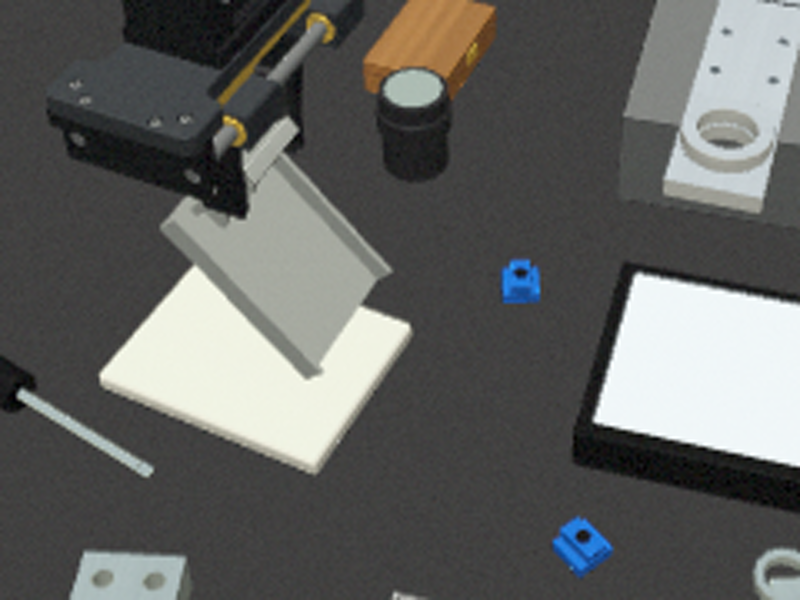

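Emit:
{"op": "apply_moves", "data": {
  "motion": "0 0.1 0.8 0 0;0 0.1 1.62 0 0;0.3 0.1 1.82 0 0;0.63 0.1 2.06 0 0;1.13 0.1 2.49 0 0;1.57 0.1 2.99 0 0;1.8 0.1 3.3 0 0;1.93 0.1 3.55 0 0",
  "newtons": 6
}}

```text
t: 10.05
eef_pos: [0.7123, 0.144, 0.0422]
tcp_rot: [[0.998, -0.065, 0.003], [-0.065, -0.998, 0.001], [0.003, -0.001, -1.0]]
wrist_force: [-0.5, -0.3, -0.9]
gripper_width: 0.0439
```

```bash
python3 look.py b5 side,120,360,170,350
```

```text
10.05 [0.7123 0.144  0.0422] [-0.5  -0.31 -0.86] [-0.046  0.146 -0.01 ] 0.0439 [   8.1   44.4  -36.7   75.    26.6   68.9 -123.9]
```

View pics/b5_side.png

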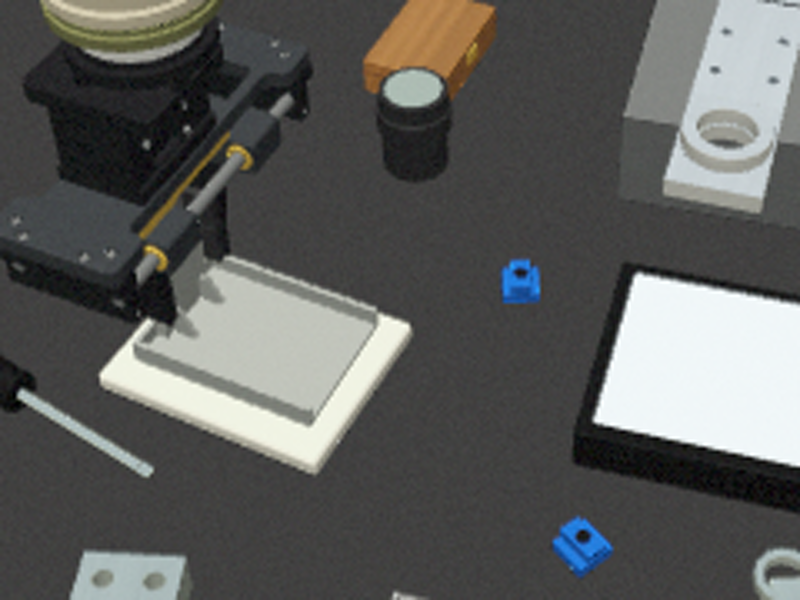

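Emit:
{"op": "apply_moves", "data": {
  "motion": "0 0 0.08 0 0;0 0 0.12 0 0;0 0 0.12 0 0;0 0 0.12 0 60;0 0 0.12 0 80;0 0 0.12 0 80;0 0 -0.5 0 80;0 0 -1.5 0 80"
}}

```text
t: 11.1
eef_pos: [0.7116, 0.1436, 0.0868]
tcp_rot: [[0.998, -0.065, 0.001], [-0.065, -0.998, 0.001], [0.0, -0.001, -1.0]]
wrist_force: [0.8, 0.5, 0.4]
gripper_width: 0.0691
```

```bash
python3 look.py b6 side,120,360,170,350
```

```text
11.1 [0.7116 0.1436 0.0868] [0.8  0.5  0.35] [0.023 0.003 0.027] 0.0691 [   8.4   42.1  -37.6   73.    25.3   73.  -123. ]
```

View pics/b6_side.png

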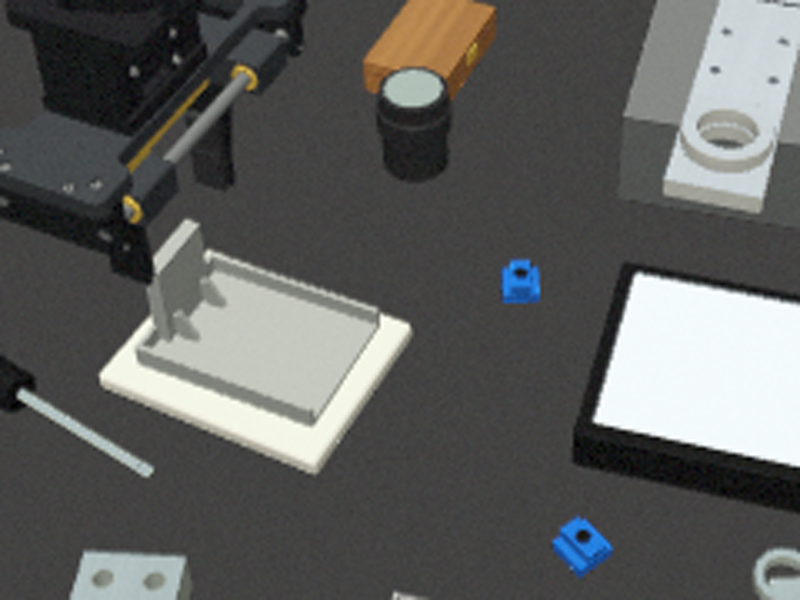

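Emit:
{"op": "apply_moves", "data": {
  "motion": "0 0 -2 0 100;-0.3 0.7 -3.8 1 100;-1.2 2.2 -4.5 2.7 100;-2.2 4 -4.5 4.4 100;-3.2 5.8 -4.5 6.1 100;-4.2 7.6 -4.5 7.8 100;-5.2 9.4 -4.5 9.5 100;-6.2 11.2 -4.5 11.2 100",
  "newtons": 60
}}

```text
t: 12.15
eef_pos: [0.5042, -0.1803, 0.2268]
tcp_rot: [[0.321, -0.947, 0.009], [-0.947, -0.321, 0.002], [0.001, -0.009, -1.0]]
wrist_force: [0.9, -0.8, 0.1]
gripper_width: 0.0869
```

```bash
python3 look.py c1 top,40,260,150,315 side,100,400,200,420
```

```text
12.15 [ 0.5042 -0.1803  0.2268] [ 0.87 -0.77  0.14] [ 0.089 -0.018 -0.003] 0.0869 [  36.1    8.7  -23.3   96.3    3.3   75.1 -149.1]
```

View pics/c1_top.png

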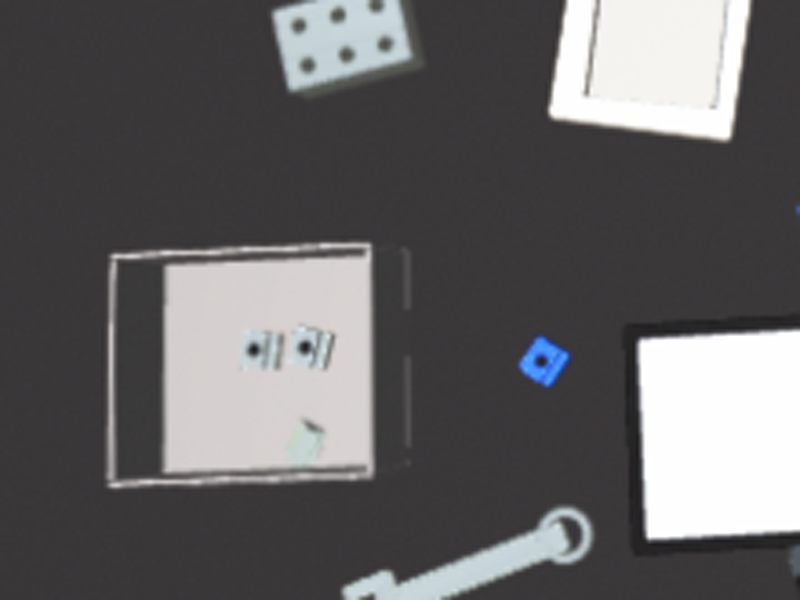

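All three nuts are in the bin, at crop (255,350), (305,348) and (305,440). The tray stands on the pad. Joint 7 is close to its limit, so I'll turn back the other way.

Emit:
{"op": "apply_moves", "data": {
  "motion": "0.2 0.2 0 -1.7 100;0.4 0.5 0 -3.4 100;0.7 0.8 0 -5.1 100;1 1.2 0 -6.8 100;1.3 1.6 0 -8.5 100;1.61 2.03 0 -10.2 100;1.61 2.03 0 -11.9 100;1.61 2.03 0 -13.5 100"
}}

```text
t: 13.25
eef_pos: [0.4594, -0.2508, 0.2278]
tcp_rot: [[0.986, 0.167, 0.009], [0.167, -0.986, -0.002], [0.008, 0.003, -1.0]]
wrist_force: [0.2, 0.5, 0.1]
gripper_width: 0.0867
```

```bash
python3 look.py c2
```

```text
13.25 [ 0.4594 -0.2508  0.2278] [0.16 0.5  0.11] [ 0.082  0.001 -0.021] 0.0867 [ 46.9   7.3 -25.1  97.9   3.1  75.  -59.2]
```

Emit:
{"op": "apply_moves", "data": {
  "motion": "0 0 0 -1.7 100;0 0 0 -3.4 100;0 0 0 -5.1 100;0 0 0 -6.8 100;0 0 0.3 -8.5 100;0.1 -0.1 0.8 -10.2 100;0.1 -0.1 1.4 -11.9 100;0.1 -0.15 2 -13.6 100"
}}

```text
t: 14.25
eef_pos: [0.4626, -0.2457, 0.1686]
tcp_rot: [[-0.027, 1.0, 0.01], [1.0, 0.027, -0.003], [-0.003, 0.01, -1.0]]
wrist_force: [-0.6, -0.6, 0.3]
gripper_width: 0.0871
```

Emit:
{"op": "apply_moves", "data": {
  "motion": "0 0 0 -0.4 100;0 0 0 -0.4 100"
}}

```text
t: 14.5
eef_pos: [0.4631, -0.2455, 0.1696]
tcp_rot: [[-0.07, 0.998, 0.011], [0.998, 0.07, -0.004], [-0.004, 0.011, -1.0]]
wrist_force: [0.5, 0.3, 0.4]
gripper_width: 0.0869
```

```bash
python3 look.py c3 side,260,460,120,270 top,270,470,200,310; python3 -c "
from station import arm;print(arm.get_state()['tcp_rot'].round(4))"
```

```text
14.5 [ 0.4631 -0.2455  0.1696] [0.48 0.27 0.37] [ 0.011 -0.103  0.025] 0.0869 [ 51.4  10.4 -31.2 102.2   5.8  68.3  22.5]
[[-0.0683  0.9976  0.0114]
 [ 0.9977  0.0683 -0.0038]
 [-0.0045  0.0111 -0.9999]]
```

View pics/c3_side.png

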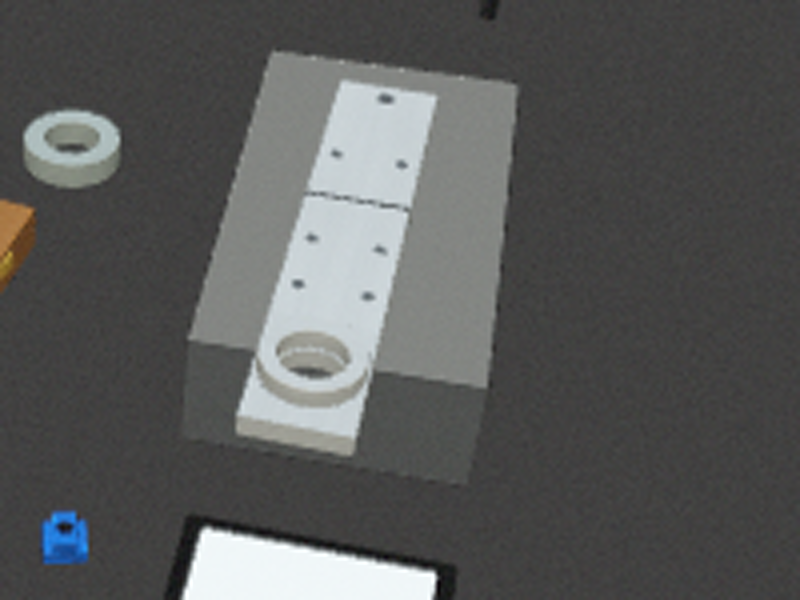

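View pics/c3_top.png

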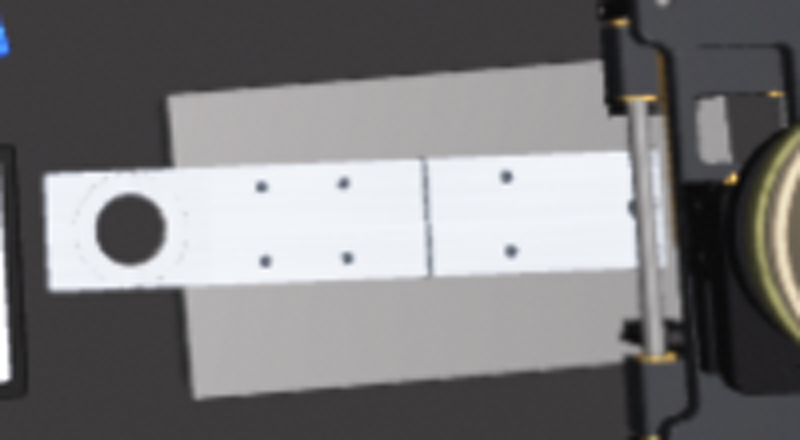

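Emit:
{"op": "apply_moves", "data": {
  "motion": "0 -0.08 1 0 100;0 -0.08 2 0 100;0 -0.08 2.8 0 100;0 -0.08 3.1 0 100;0 -0.08 3.2 0 100;0 -0.08 3.2 0 100",
  "newtons": 20
}}

```text
t: 15.35
eef_pos: [0.4622, -0.2464, 0.0742]
tcp_rot: [[-0.068, 0.998, 0.012], [0.998, 0.068, -0.004], [-0.005, 0.012, -1.0]]
wrist_force: [-0.1, 0.0, 0.7]
gripper_width: 0.0866
```

Emit:
{"op": "apply_moves", "data": {
  "motion": "0 0 0 0 55;0 0 0 0 55;0 0 0 0 55;0 0 0 0 55;0 0 0 0 55;0 0 0 0 55"
}}

```text
t: 16.1
eef_pos: [0.4624, -0.2465, 0.0744]
tcp_rot: [[-0.068, 0.998, 0.013], [0.998, 0.068, -0.004], [-0.005, 0.012, -1.0]]
wrist_force: [0.6, -0.3, 1.7]
gripper_width: 0.0556
```

```bash
python3 look.py c4 side,260,460,120,270; python3 -c "
from station import arm;print(arm.get_state()['tcp_rot'].round(4))"
```

```text
16.1 [ 0.4624 -0.2465  0.0744] [ 0.62 -0.33  1.71] [-0.066 -0.362 -0.159] 0.0556 [ 50.   16.5 -30.4 107.9   9.8  57.4  19.4]
[[-0.068   0.9976  0.0126]
 [ 0.9977  0.068  -0.0044]
 [-0.0052  0.0123 -0.9999]]
```

View pics/c4_side.png

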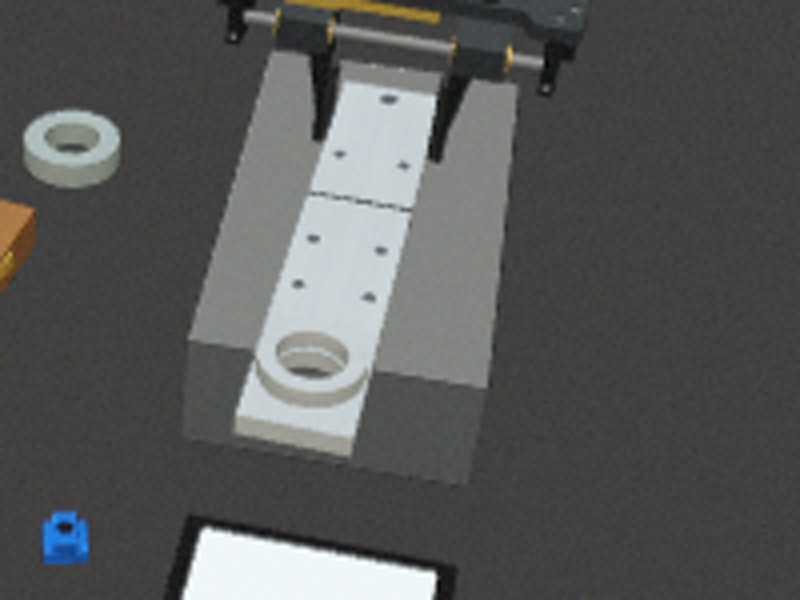

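```bash
cat > ref.py <<'E'
from h import *
from scipy.ndimage import map_coordinates
def Wp(p,L):
    a=np.radians(p[2]);c,s=np.cos(a),np.sin(a);L=np.asarray(L,float)
    return np.c_[p[0]/1e3+c*L[:,0]-s*L[:,1],p[1]/1e3+s*L[:,0]+c*L[:,1],p[3]+L[:,2]]
def edges(img,cam,p,segs,R=4,n=40,dark=False,lo=8):
    g=cv2.cvtColor(img,cv2.COLOR_BGR2GRAY).astype(float);out=[]
    for a,b in segs:
        a,b=np.array(a),np.array(b)
        for t in np.linspace(.04,.96,n):
            l=a+(b-a)*t;uv=proj(cam,Wp(p,[l,l+(b-a)*.01]))
            d=uv[1]-uv[0];nn=np.array([-d[1],d[0]])/np.hypot(*d)
            s=np.arange(-R,R+.01,.25);P=uv[0]+s[:,None]*nn
            v=map_coordinates(g,[P[:,1],P[:,0]],order=3,mode="nearest")
            w=np.clip(np.median(v)-v,0,None) if dark else abs(np.gradient(v,.25))
            k=w.argmax()
            if w[k]<lo: continue
            m=abs(s-s[k])<=1.0; o=(w[m]*s[m]).sum()/w[m].sum()
            out.append((uv[0]+o*nn,l,b-a,cam))
    return out
def refine(obs,p0):
    def r(q):
        res=[]
        p=[*q,p0[3]]
        for uv,l,d,cam in obs:
            e=proj(cam,Wp(p,[l,l+d*.01]));t=e[1]-e[0];t/=np.hypot(*t);dd=uv-e[0]
            res.append(dd[0]*-t[1]+dd[1]*t[0])
        return np.array(res)
    s=least_squares(r,p0[:3],loss="soft_l1",f_scale=.3);return np.r_[s.x,p0[3]],np.sqrt(np.median(r(s.x)**2)),len(obs)
X,Y,Z=.075,.14,.07
BT=[((X,Y,Z),(X,-Y,Z)),((-X,Y,Z),(-X,-Y,Z)),((X,-Y,Z),(-X,-Y,Z)),((X,Y,Z),(.045,Y,Z)),((-X,Y,Z),(-.045,Y,Z))]
PT=[((.028,.15,.012),(.028,-.15,.012)),((-.028,.15,.012),(-.028,-.15,.012)),((.028,.15,.012),(-.028,.15,.012)),((.028,-.15,.012),(-.028,-.15,.012))]
PS=[((.028,.07,.012),(.028,-.15,.012)),((-.028,.07,.012),(-.028,-.15,.012)),((.028,-.15,.012),(-.028,-.15,.012))]
PL=[((.025,-.035,.012),(-.025,-.035,.012))]
E
cat > m2.py <<'E'
from ref import *
t=cv2.imread("pics/top0.png");s=cv2.imread("pics/side0.png")
for nm,p0,ST,SS in (("block",[455,-195.4,6.13,0],BT,BT),("plate",[455,-140.8,3.78,.07],PT,PS)):
    ps=[]
    for use in ("top","side","both"):
        p=np.array(p0,float)
        for i in range(3):
            o=[]
            if use!="side": o+=edges(t,"top",p,ST)
            if use!="top": o+=edges(s,"side",p,SS)
            if nm=="plate":
                if use!="side":o+=edges(t,"top",p,PL,dark=True,R=3)
                if use!="top":o+=edges(s,"side",p,PL,dark=True,R=3)
            p,e,n=refine(o,p)
        print(nm,use,p.round(2),e,n)
E
python3 m2.py
```

```text
block top [ 454.83 -196.14    6.17    0.  ] 0.29211146349023287 200
block side [ 456.82 -194.08    6.14    0.  ] 0.19653444361039735 200
block both [ 455.69 -195.21    6.14    0.  ] 0.46277827508800523 400
plate top [ 4.5478e+02 -1.4116e+02  3.7600e+00  7.0000e-02] 0.15103473170065848 200
plate side [ 4.5707e+02 -1.4085e+02  3.8100e+00  7.0000e-02] 0.1381203207426265 160
plate both [ 4.5583e+02 -1.4106e+02  4.1400e+00  7.0000e-02] 0.2088484978611851 360
```

Emit:
{"op": "apply_moves", "data": {
  "motion": "0 0 0 0 50;0.1 0 0 0 50;0.4 0 0 -0.05 50;0.8 -0.03 0 -0.1 50;1.2 -0.05 0 -0.2 50;1.6 -0.06 0 -0.3 50;2 -0.08 -0.01 -0.4 50;2.3 -0.1 -0.01 -0.4 50",
  "newtons": 45
}}

```text
t: 17.15
eef_pos: [0.4547, -0.177, 0.0744]
tcp_rot: [[-0.11, 0.994, 0.013], [0.994, 0.11, -0.005], [-0.006, 0.012, -1.0]]
wrist_force: [0.3, -4.0, 2.8]
gripper_width: 0.0551
```

```bash
python3 look.py c5 top,200,440,180,330 side,260,460,120,270; python3 -c "
from station import arm;print(arm.get_state()['tcp_rot'].round(4))"
```

```text
17.15 [ 0.4547 -0.177   0.0744] [ 0.25 -3.99  2.79] [-0.977 -0.28  -0.015] 0.0551 [ 46.8  12.5 -33.6 112.8   8.4  56.2  15.6]
[[-0.1112  0.9937  0.0122]
 [ 0.9938  0.1112 -0.0033]
 [-0.0046  0.0118 -0.9999]]
```

View pics/c5_top.png

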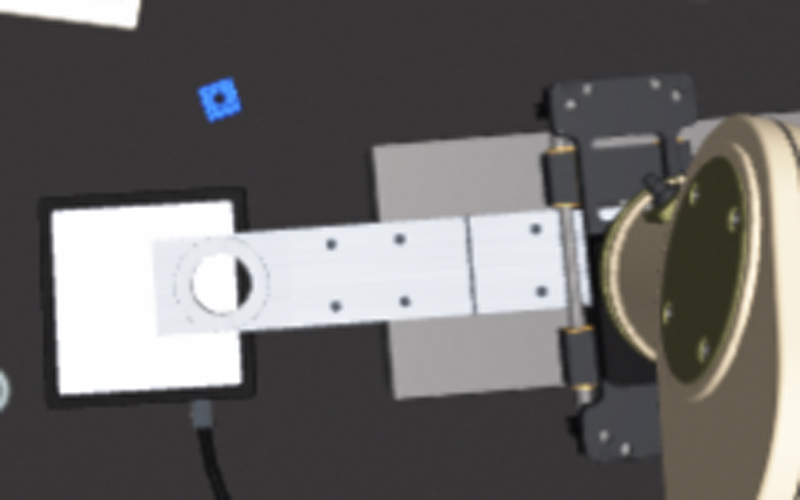

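View pics/c5_side.png

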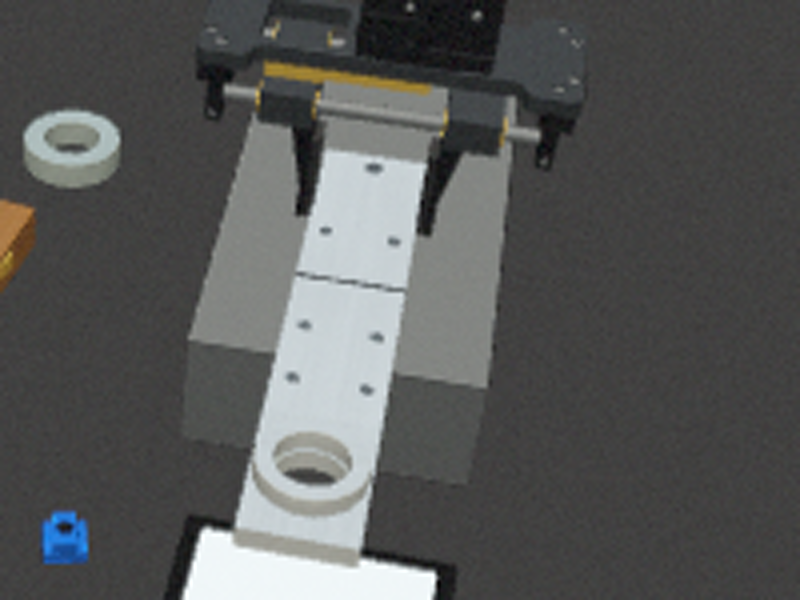

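```bash
cat > m3.py <<'E'
from ref import *
import sys
tag=sys.argv[1];st=arm.get_state();tcp=st["eef_pos"];R=st["tcp_rot"]
x,y=R[0,1],R[1,1];yaw=np.degrees(np.arctan2(y,x))
B={"top":[454.83,-196.14,6.16],"side":[456.82,-194.08,6.16]}
for cam in ("top","side"):
    im=cv2.imread(f"pics/{tag}_{cam}_full.png")
    a=np.radians(yaw);c=np.array([tcp[0]-.105*np.sin(a),tcp[1]+.105*np.cos(a)])*1e3+(0 if cam=="top" else [1.5,1])
    p=np.array([*c,yaw,.07])
    segs=[((.028,.14,.012),(.028,-.06,.012)),((-.028,.14,.012),(-.028,-.06,.012))] if cam=="top" else [((.028,.06,.012),(.028,-.09,.012)),((-.028,.06,.012),(-.028,-.09,.012))]
    for i in range(3):
        o=edges(im,cam,p,segs)+edges(im,cam,p,PL,dark=True,R=3)
        p,e,n=refine(o,p)
    b=B[cam];ab=np.radians(b[2]);d=p[:2]-b[:2]
    yb=-np.sin(ab)*d[0]+np.cos(ab)*d[1];xb=np.cos(ab)*d[0]+np.sin(ab)*d[1]
    ry=p[2]-b[2]
    print(cam,p.round(2),round(e,2),n,"rel yaw",round(ry,2),"line to go mm",round(140-(yb-35*np.cos(np.radians(ry))),2),"xb line",round(xb+35*np.sin(np.radians(ry)),1))
E
python3 m3.py c5
```

```text
top [ 4.4169e+02 -7.2040e+01  5.7000e+00  7.0000e-02] 0.11 120 rel yaw -0.46 line to go mm 50.2 xb line -0.0
side [ 4.4386e+02 -7.0540e+01  5.7300e+00  7.0000e-02] 0.12 120 rel yaw -0.43 line to go mm 50.78 xb line 0.1
```

Emit:
{"op": "apply_moves", "data": {
  "motion": "0.1 0 0 -0.03 50;0.4 0 0 -0.06 50;0.8 0 0 -0.08 50;1.1 0 0 -0.08 50;1.4 0 0 -0.08 50;1.6 0 0 -0.08 50;1.65 0 0 -0.08 50;1.65 0 0 -0.08 50"
}}

```text
t: 18.25
eef_pos: [0.4493, -0.1266, 0.0743]
tcp_rot: [[-0.12, 0.993, 0.012], [0.993, 0.12, -0.003], [-0.005, 0.012, -1.0]]
wrist_force: [0.4, -3.2, 5.1]
gripper_width: 0.0549
```

```bash
python3 look.py c6 top,180,400,180,330 side,260,460,120,285; python3 m3.py c6; python3 -c "
from station import arm;print(arm.get_state()['tcp_rot'].round(4))"
```

```text
18.25 [ 0.4493 -0.1266  0.0743] [ 0.38 -3.19  5.08] [-0.847 -0.19  -0.079] 0.0549 [ 44.   10.1 -36.  115.6   7.3  55.7  11.2]
top [ 4.3535e+02 -2.1850e+01  6.3500e+00  7.0000e-02] 0.12 120 rel yaw 0.19 line to go mm -0.37 xb line -0.6
side [ 4.3759e+02 -2.1400e+01  6.2100e+00  7.0000e-02] 0.13 120 rel yaw 0.05 line to go mm 1.25 xb line -0.6
[[-0.1195  0.9928  0.0125]
 [ 0.9928  0.1196 -0.0034]
 [-0.0049  0.012  -0.9999]]
```

View pics/c6_top.png

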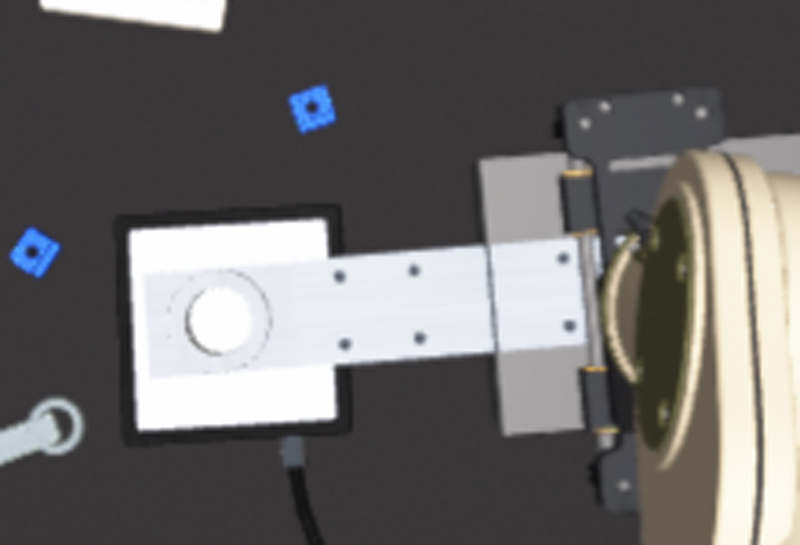

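View pics/c6_side.png

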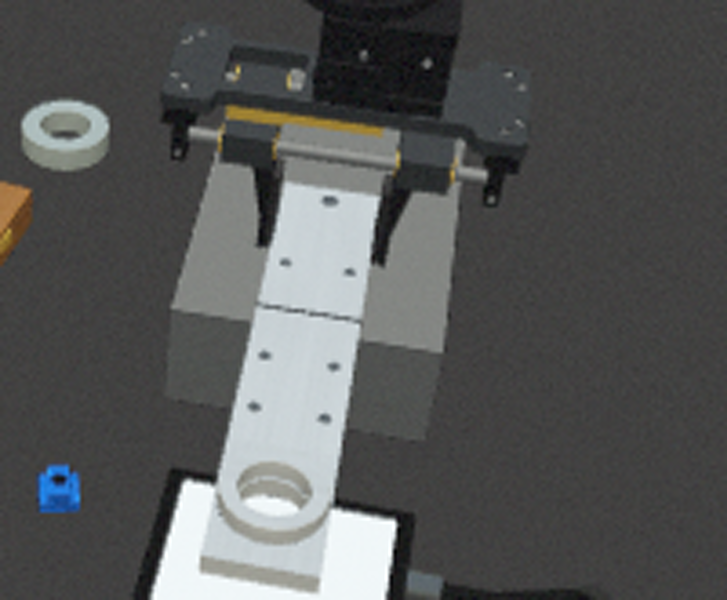

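```bash
cat > m4.py <<'E'
from ref import *
import sys
tag=sys.argv[1]
B={"top":[454.83,-196.14,6.16,0],"side":[456.82,-194.08,6.16,0]}
def lin(o,z):
    P=np.array([back(c,[uv],z)[0][:2] for uv,l,d,c in o])*1e3;return P
for cam in ("top","side"):
    im=cv2.imread(f"pics/{tag}_{cam}_full.png");p=B[cam]
    o=[]
    P=[]
    for s in (((.072,.14,.07),(.033,.14,.07)),((-.072,.14,.07),(-.033,.14,.07))):
        q=lin(edges(im,cam,p,[s],R=3),.07);P.append(q)
    P=np.vstack(P)
    L=lin(edges(im,cam,p,[((.025,.14,.082),(-.025,.14,.082))],R=4,dark=True),.082)
    def f(P):
        for i in range(4):
            k=np.polyfit(P[:,0],P[:,1],1);r=P[:,1]-np.polyval(k,P[:,0]);P=P[abs(r)<max(.3,2*np.std(r))]
        return k,np.std(r),len(P)
    (kb,sb,nb),(kl,sl,nl)=f(P),f(L)
    xm=L[:,0].mean()
    print(cam,"edge ang",np.degrees(np.arctan(kb[0])).round(2),sb.round(2),nb,"line ang",np.degrees(np.arctan(kl[0])).round(2),sl.round(2),nl,"to go",((np.polyval(kb,xm)-np.polyval(kl,xm))*np.cos(np.arctan(kb[0]))).round(2))
    y0,y1,x0,x1=((225,280,290,350) if cam=="top" else (185,230,300,390))
    k=min(800/(x1-x0),600/(y1-y0));cv2.imwrite(f"pics/{tag}_z{cam}.png",cv2.resize(im[y0:y1,x0:x1],None,fx=k,fy=k,interpolation=cv2.INTER_CUBIC))
E
python3 m4.py c6
```

```text
top edge ang 6.09 0.23 80 line ang 6.25 0.11 40 to go -0.71
side edge ang 6.13 0.52 80 line ang 6.71 0.39 40 to go 1.18
```

View pics/c6_zside.png

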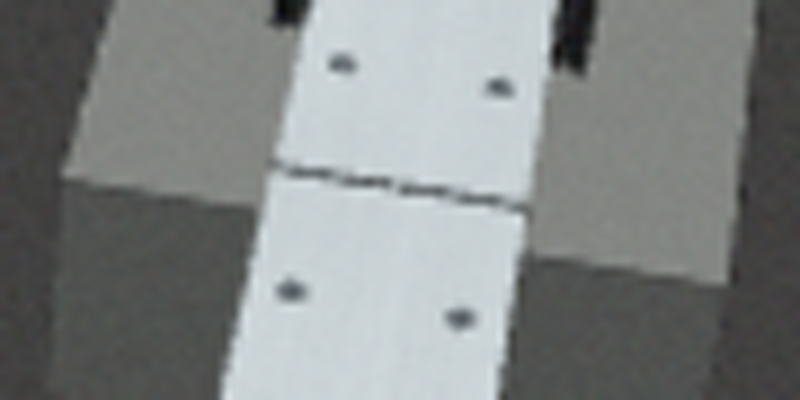

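View pics/c6_ztop.png

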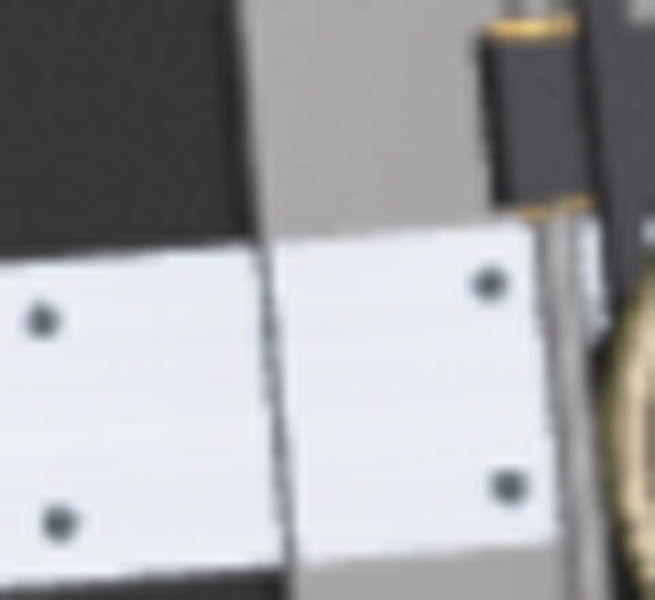

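Emit:
{"op": "apply_moves", "data": {
  "motion": "0 0 0.01 0 50;0 0 0.02 0 50;0 0 0.02 0 50;0 0 0.02 0 50",
  "newtons": 22
}}

```text
t: 18.85
eef_pos: [0.4493, -0.1266, 0.0743]
tcp_rot: [[-0.12, 0.993, 0.012], [0.993, 0.12, -0.004], [-0.005, 0.012, -1.0]]
wrist_force: [-3.1, -3.9, 12.6]
gripper_width: 0.0559
```

```bash
python3 look.py c7 top,0,560,0,420 side,0,560,0,420; python3 m3.py c7;python3 m4.py c7; python3 -c "
from station import arm;print(arm.get_state()['tcp_rot'].round(4))"
```

```text
18.85 [ 0.4493 -0.1266  0.0743] [-3.1  -3.93 12.61] [-0.839  0.503 -0.008] 0.0559 [ 44.   10.1 -36.  115.6   7.3  55.7  11.2]
top [ 4.3534e+02 -2.1850e+01  6.3300e+00  7.0000e-02] 0.13 120 rel yaw 0.17 line to go mm -0.37 xb line -0.6
side [ 4.3758e+02 -2.1420e+01  6.2200e+00  7.0000e-02] 0.13 120 rel yaw 0.06 line to go mm 1.27 xb line -0.6
top edge ang 6.11 0.23 80 line ang 6.25 0.11 40 to go -0.7
side edge ang 6.15 0.53 80 line ang 6.71 0.38 40 to go 1.2
[[-0.1195  0.9928  0.0124]
 [ 0.9928  0.1195 -0.0039]
 [-0.0053  0.0118 -0.9999]]
```

View pics/c7_top.png

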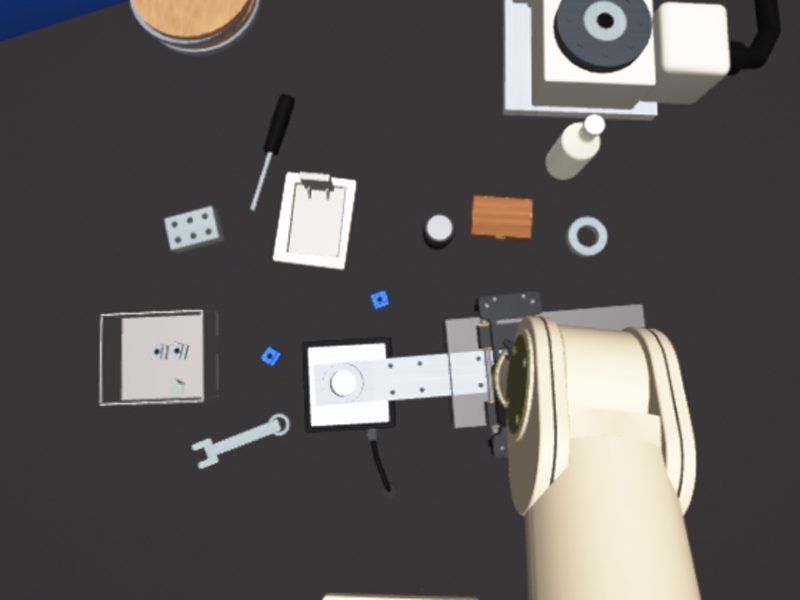

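View pics/c7_side.png

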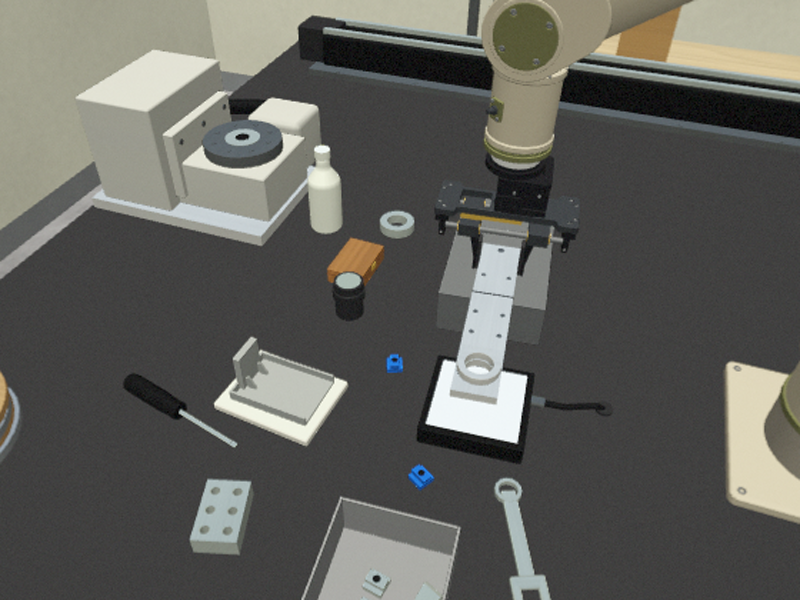

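```bash
python3 -c "
from station import arm
print(arm.job_done());s=arm.get_state();print(s['t'],s['eef_pos'],s['wrist_force'])"
```

```text
the job is handed in; nothing more can be done
None
the job is handed in; nothing more can be done
```

I tipped the three slot nuts into the grey bin, set the empty tray upright on the foam pad, and slid the plate out until its line lay along the block's edge. I handed the job in at about 19 s, still gripping the plate with 22 N and pressing lightly down on it.

**Tray:** I pinched the grip across its 44 mm width, not across its thickness as you suggested. The interface allows no tilt, so I eased the grip force over the bin and let the tray swing open end down. The last pictures show all three nuts in the bin, the tray upright on the pad and the other items in place.

**Plate:**
- **Position:** the two cameras disagree slightly. The top camera puts the line about 0.4–0.7 mm past the edge, and the side camera puts it about 1.2 mm short. They disagreed by about as much before I touched the plate, so I took this as calibration error. I trusted the top view and made no further correction.
- **Squareness:** the plate's sides measure 0.1–0.2° out of square with the edge. Fitting the scribed line alone in the coarser side view gave about 0.6°.
- **Level:** I could not measure the plate's level directly. The tool leans about 0.7°, so I lowered the grip force and pressed the tail down. The last reading was about 12.6 N of upward force at the wrist. Part of that may be a fingertip touching the block.

**Joint 7:** it came to within 0.1° of its limit once on the way to the plate (−149.1° against −149.18°), and I turned it back.

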